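Change over the bead boxes at the mask maker's bench

ROBOT

A 6-joint arm with a two-finger parallel gripper is mounted at the origin on the work surface. World frame = base frame: x ahead of the robot, y to its left, z up, the work surface at z = 0. Lengths are in m, angles in rad, forces in N, time in s.
With the tool pointing down it reaches from about 0.325 to 1 m from the base axis. Payload 5.1 kg.
Tool frame: the origin (TCP) lies at the very end of the fingers, on their centre line; the grasp point (between the pads) lies 19 mm behind it; z points along the fingers, y is the line along which they close (so a half turn about z gives the same grasp; the last joint's range is limited). The gripper opens to 85 mm and grips with 20 to 120 N. Pads are 22 mm wide; open, the fingers measure 114 mm over their backs; the gripper's body (76 mm by 85 mm) begins 54 mm behind the grasp point. The pads swing forward as they close: fully open they stand 13 mm farther back than shut.
Start: joints at [1.079, 0.124, 1.65, -0, 1.367, -0.083], TCP at [0.258, 0.596, 0.202] pointing down, gripper open.
Joint ranges: [-2.61, 2.61], [-1.02, 2.33], [0.03, 2.71], [-1.35, 4.49], [0.32, 2.68], [-2.91, 2.91]. Speed limits (rad/s): [2.57, 2.57, 3.14, 3.14, 3.14, 3.14].

INTERFACE

Orientations are given as a unit quaternion [w, x, y, z].
In Python, from rig import manip, effector, optics gives the robot as it stands. The module is installed in compiled form; this text tells all that it offers. Calls block until the motion is done:
- manip.reach(position, orientation): joint-space move of the TCP to a pose.
- manip.servo_line(position, feed=0.15, ori=None, guard=None): straight line of the TCP; ori=None keeps the orientation; feed is the mean speed in m/s. With guard (N) it stops when the force on the tool has changed by that much, and returns True; else False.
- manip.movej(angles): joint-space move.
- effector.open_jaws() and effector.grab(force=None): open the fingers fully, or close them until they stop; force is the grip in N (None keeps the last).
- manip.dwell(seconds).
- manip.inverse_kinematics(position, orientation): joint angles nearest the present ones, or None.
- manip.state(): the state.
- optics.snapshot(name): name is "scene" or "top" or "wrist"; returns a dict with "image" (420x560x3 uint8, blue, green, red), "depth" (420x560 float32, m along the optical axis (not along the pixel's ray), 0 where there is no reading), "vertical_fov" (degrees; the focal length in pixels is half the picture's height over the tangent of half this angle, whatever the lens; pixels are square), "cx", "cy" (the principal point, pixels), "dist" ([k1, k2, p1, p2, k3] as OpenCV has them; the pictures are not rectified), "xyz" and "attitude" of the camera in the world. Camera axes: x right, y down, z forward; pixel columns grow to the right and rows downward; lengths in m; the calibration is good to about 2 mm. A picture is of the moment at which its call begins.
A pose or a line that the arm cannot do raises manip.IKError and nothing moves.
- manip.hand_in(): hands the job in; it is judged then, once.
The state is a dict: "clock": time; "qpos": joint angles; "qd": joint speeds; "effort": joint torques, N m; "tcp_pos": TCP position; "tcp_rot": TCP orientation; "ft_force": force on the tool from outside, world axes, zero at the start; "wrist_torque": the same for the moment, N m; "opening": opening from 0.0 (shut) to 1.0 (fully open); "grip_force": force on a finger pad.
Only numpy, scipy, OpenCV 4.12 (cv2) and the standard library are available. Lean on these libraries where they do the work, as an engineer would, in place of code of your own. Each camera call takes 0.05 s, during which the arm holds its last target. There are 200 camera calls.

TASK

The mask maker has finished with the blue beads and now wants the red ones. Press the lid of the blue box down until it latches shut, and press and let go of the lid of the red box so that it pops open and stays open; check both lids afterwards. Leave the yellow box shut.

Things in the scene. Friction and masses are not known exactly. Their poses are not given: they have to be found in the camera images.
- spot_red (a point): Centre of the white 28 mm disc (press here) on top of the red lid, 116x100x5 mm, of a white box fixed to the bench. Lid hinged at the box's far side, 90 mm from the disc; near edge 29 mm from it. Site x points to the hinge, z is the lid's normal. Shut: z vertical, disc 74 mm above bench. Open: tilted 0.45 rad, disc 39 mm higher, 11 mm nearer the hinge. Starts shut.
- spot_blue (a point): Same disc on the blue lid; box and latch alike; starts open. Latch of all boxes: press the lid to its hard stop (disc 7 mm below its shut height), then let go: a shut lid springs open, an open one stays shut. A press less than 6 mm below shut height may change nothing. The spring takes under 6 N at the disc; a press at 30 mm/s with a force stop of 10 N reaches the stop.
- spot_yellow (a point): Same disc on the yellow lid of a third box, alike in size, hinge and latch (lid 116x100x5 mm, disc 74 mm above the bench). It starts shut and latched and stays so. The three boxes stand side by side, about 240 mm apart, in any order, each turned up to 0.45 rad.
Mind the look-alikes: they are no part of the job. What is shaped like the part that bears spot_blue but brown is not meant. What is shaped like the part that bears spot_red but purple is not meant.

How it is judged:
By the outcome, as a careful person would: the job done as asked, in the order asked, and still so for the second after the job is handed in, with the robot touching nothing.
It also fails if it takes over 45 s, if anything falls off the work surface, if the arm or the gripper's body presses on something with over 40 N, if the wrist force passes 120 N, or if a joint passes its speed limit or range.

## Working session

There is one attempt and no reset: what is moved stays moved. The work goes in short steps, each a Python script; the robot and the scene stay as the last script left them, time stands still between calls to the robot, and variables do not carry over. Pictures are saved under pics/ and viewed, at most 10 in all, crops included, and the job is handed in when it is done.

```bash
mkdir -p pics; cat > h.py <<'E'
import numpy as np, cv2
from rig import manip, effector, optics
from scipy.spatial.transform import Rotation as R
def rot(q): return R.from_quat([q[1],q[2],q[3],q[0]])
def snap(n,f=None):
    s=optics.snapshot(n)
    if f: cv2.imwrite(f,s["image"])
    return s
def cloud(s):
    im=s["image"]; h,w=im.shape[:2]; f=h/2/np.tan(np.radians(s["vertical_fov"])/2)
    K=np.array([[f,0,s["cx"]],[0,f,s["cy"]],[0,0,1.]])
    u,v=np.meshgrid(np.arange(w,dtype=float),np.arange(h,dtype=float))
    p=cv2.undistortPoints(np.stack([u,v],-1).reshape(-1,1,2),K,np.array(s["dist"],float)).reshape(h,w,2)
    d=np.dstack([p,np.ones((h,w))])
    att=np.array(s["attitude"]); Rm=rot(att).as_matrix() if att.shape==(4,) else att
    rays=d@Rm.T
    return rays, np.array(s["xyz"]), np.array(s["xyz"])+rays*s["depth"][...,None]
E
python3 - <<'E'
from h import *
for n in ("scene","top"):
    s=snap(n,f"pics/{n}0.png"); print(n,s["xyz"],s["attitude"],s["vertical_fov"],s["dist"],(s["depth"]>0).mean())
print(manip.state()["clock"])
E
```

```text
scene [1.10317661 0.52483381 1.07795422] [-0.1347964   0.38291226  0.86802298 -0.28590949] 52.11677231929311 [0.02734581 0.         0.         0.         0.        ] 0.9957738095238096
top [0.38787505 0.0240678  1.0831148 ] [ 0.05489139 -0.70064886  0.70950524 -0.05177278] 54.554723901379575 [-0.01527835  0.          0.          0.          0.        ] 0.9961947278911565
0.1
```

View pics/scene0.png

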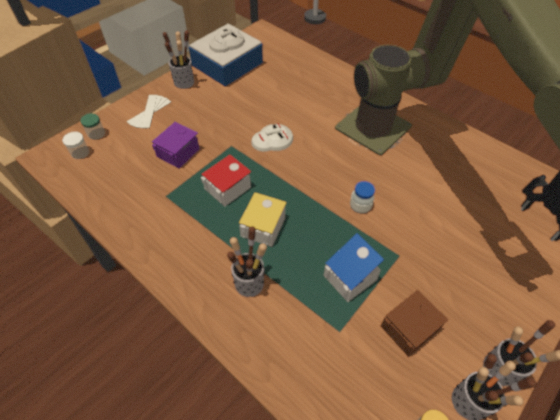

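View pics/top0.png

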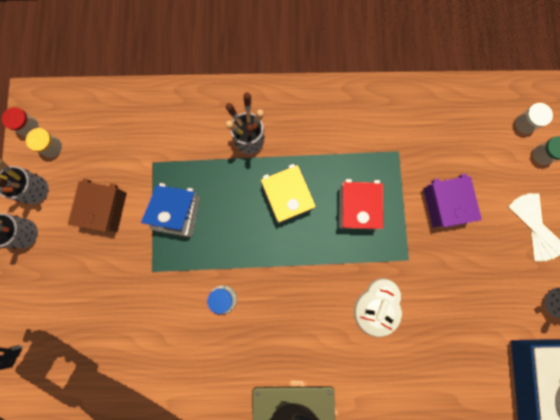

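Scene and top views show the blue lid on the left, open (disc at about (164,216) in the top view). Yellow is in the middle (about (290,211)) and red on the right, shut (363,217). The brown and purple boxes stand outside the mat.

```bash
cat >> h.py <<'E'
HUE={"red":((170,10),),"blue":((105,125),),"yellow":((22,34),)}
def lid(s,c,near=None):
    """disc centre by depth, disc ray, lid plane normal, lid mask box; near = expected xy of the lid"""
    rays,o,P=cloud(s); hsv=cv2.cvtColor(s["image"],cv2.COLOR_BGR2HSV); H=hsv[...,0]
    a,b=HUE[c][0]; m=((H>=a)&(H<=b)) if a<b else ((H>=a)|(H<=b))
    m=m&(hsv[...,1]>170)&(hsv[...,2]>90)&(P[...,2]>.06)&(P[...,2]<.17)&(P[...,0]>.3)&(P[...,0]<.85)&(abs(P[...,1])<.45)
    n,l,st,_=cv2.connectedComponentsWithStats(m.astype(np.uint8)); k=1+np.argmax(st[1:,4]); m=l==k
    cnt=max(cv2.findContours(m.astype(np.uint8),cv2.RETR_EXTERNAL,cv2.CHAIN_APPROX_NONE)[0],key=cv2.contourArea)
    hull=np.zeros(m.shape,np.uint8); cv2.fillConvexPoly(hull,cv2.convexHull(cnt),1)
    w=(cv2.erode(hull,np.ones((3,3)))>0)&(hsv[...,1]<90)&(hsv[...,2]>130)
    n,l,st,ce=cv2.connectedComponentsWithStats(w.astype(np.uint8)); k=1+np.argmax(st[1:,4])
    px=ce[k]; d=np.median(P[l==k],0); q=P[cv2.erode(m.astype(np.uint8),np.ones((3,3)))>0]
    q=q[np.abs(q-np.median(q,0)).max(1)<.1]; cen=q.mean(0); nv=np.linalg.svd(q-cen)[2][2] if len(q)<4000 else np.linalg.eigh(np.cov(q.T))[1][:,0]
    nv*=np.sign(nv[2]); u,v=np.round(px).astype(int)
    ray=rays[v,u]
    hit=o+ray*((cen-o)@nv)/(ray@nv)
    c3=cv2.minAreaRect((q[:,:2]*1000).astype(np.float32))
    return dict(px=px.round(1),area=st[k,4],disc=d.round(4),hit=hit.round(4),tilt=round(float(np.arccos(nv[2])),3),n=nv.round(3),cen=cen.round(4),rect=np.round(cv2.boxPoints(c3)/1000,3).tolist(),ray=ray,o=o)
E
python3 - <<'E'
from h import *
for n in ("top","scene"):
    s=snap(n)
    for c in HUE:
        r=lid(s,c); o,ray=r.pop("o"),r.pop("ray")
        print(n,c,r,"z.074:",(o+ray*(.074-o[2])/ray[2]).round(4))
E
```

```text
top red {'px': array([362.7, 217. ]), 'area': np.int32(105), 'disc': array([ 0.5214, -0.1809,  0.0743]), 'hit': array([ 0.5214, -0.1817,  0.0737]), 'tilt': 0.015, 'n': array([0.015, 0.004, 1.   ]), 'cen': array([ 0.5558, -0.1813,  0.0732]), 'rect': [[0.4950000047683716, -0.22599999606609344], [0.6050000190734863, -0.23100000619888306], [0.609000027179718, -0.13699999451637268], [0.49900001287460327, -0.13300000131130219]]} z.074: [ 0.5213 -0.1816  0.074 ]
top blue {'px': array([163.8, 216.5]), 'area': np.int32(118), 'disc': array([0.5247, 0.3066, 0.1106]), 'hit': array([0.5252, 0.3063, 0.1096]), 'tilt': 0.453, 'n': array([ 0.43 , -0.081,  0.899]), 'cen': array([0.5538, 0.2993, 0.0953]), 'rect': [[0.4950000047683716, 0.2639999985694885], [0.5910000205039978, 0.24799999594688416], [0.6060000061988831, 0.33799999952316284], [0.5099999904632568, 0.3540000021457672]]} z.074: [0.5303 0.3166 0.074 ]Traceback (most recent call last):
  File "<stdin>", line 5, in <module>
  File "h.py", line 24, in lid
    n,l,st,_=cv2.connectedComponentsWithStats(m.astype(np.uint8)); k=1+np.argmax(st[1:,4]); m=l==k
                                                                       ~~~~~~~~~^^^^^^^^^^
    return _wrapfunc(a, 'argmax', axis=axis, out=out, **kwds)
    return bound(*args, **kwds)
ValueError: attempt to get argmax of an empty sequence
```

```bash
cat >> h.py <<'E'
def press(a,b):
    """from above a straight line a->b, guarded, then clear upward"""
    q=manip.state()["tcp_rot"]
    manip.reach([a[0],a[1],.20],q)
    manip.servo_line([a[0],a[1],a[2]+.012],feed=.1)
    g=manip.servo_line(b,feed=.03,guard=10); s=manip.state()
    print("guard",g,s["tcp_pos"],s["ft_force"],s["clock"])
    manip.servo_line([s["tcp_pos"][0],s["tcp_pos"][1],.20],feed=.1)
    return g,s["tcp_pos"][2]
E
python3 - <<'E'
from h import *
print(manip.state()["tcp_rot"])
effector.grab(20)
press((.525,.3064,.112),(.5132,.3086,.060))
manip.reach([.40,.1,.25],manip.state()["tcp_rot"])
s=snap("top","pics/t1.png")
for c in HUE:
    try: r=lid(s,c); print(c,r["disc"],r["tilt"],r["px"])
    except Exception as e: print(c,e)
print(manip.state()["clock"])
E
```

```text
[-2.34630584e-04  2.02948247e-01  9.79189104e-01 -8.07651377e-04]
guard False [0.51327635 0.30862697 0.06013969] [-0.59271509 -0.06113357  1.29893411] 5.6083
red [ 0.5213 -0.1806  0.0745] 0.02 [362.6 217. ]
blue [0.5248 0.3065 0.1106] 0.452 [163.8 216.5]
yellow attempt to get argmax of an empty sequence
8.1667
```

View pics/t1.png

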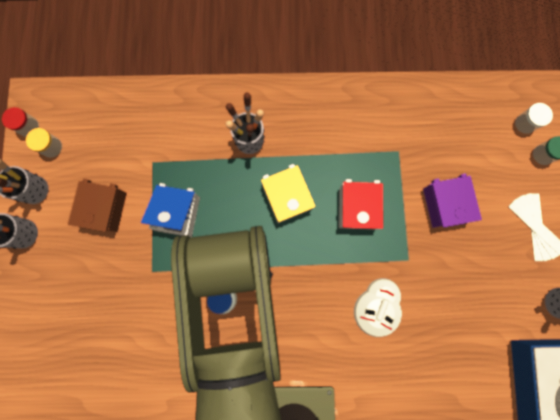

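```bash
python3 - <<'E'
from h import *
s=manip.state(); print(s["opening"],s["tcp_pos"],s["ft_force"],s["clock"],s["grip_force"])
s=snap("wrist","pics/w1.png")
E
```

```text
-0.00039495379511023305 [0.40037083 0.10054987 0.24974823] [-0.22322189  0.43157921 -0.3389207 ] 8.1667 0.0
```

View pics/w1.png

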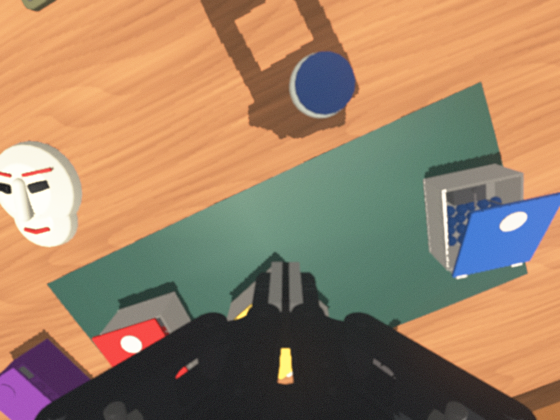

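```bash
python3 - <<'E'
from h import *
q=manip.state()["tcp_rot"]
manip.reach([.525,.3064,.16],q)
manip.servo_line([.525,.3064,.124],feed=.1)
print(manip.state()["ft_force"].round(2))
for k,z in enumerate((.09,.062)):
    t=(.112-z)/.052
    g=manip.servo_line([.525-.0118*t,.3064+.0022*t,z],feed=.04,guard=10)
    s=manip.state(); print(g,s["tcp_pos"].round(4),s["ft_force"].round(2),s["clock"])
s=snap("scene"); cv2.imwrite("pics/s2.png",cv2.resize(s["image"][200:320,280:440],None,fx=4,fy=4))
if not g:
    g=manip.servo_line([.5132,.3086,.045],feed=.03,guard=10)
    s=manip.state(); print(g,s["tcp_pos"].round(4),s["ft_force"].round(2),s["clock"])
E
```

```text
[-0.71 -0.81  0.76]
False [0.5203 0.3075 0.0904] [ 0.36 -0.25 -0.02] 10.7417
False [0.5136 0.3084 0.062 ] [-0.1  -0.9   0.91] 11.6083
False [0.513  0.3085 0.0449] [-1.23 -0.13  1.5 ] 12.375
```

View pics/s2.png

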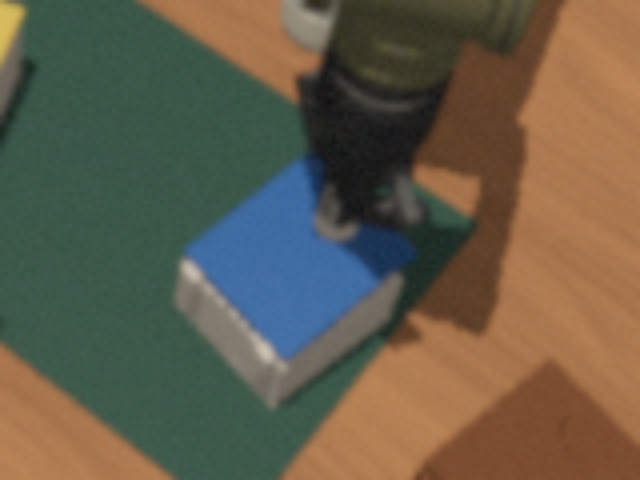

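The crop shows the gripper tip at the blue disc (about (338,228) in the crop), with almost no force on it. I can't tell from this whether it is touching, so I'm measuring the lid now.

```bash
python3 - <<'E'
from h import *
s=manip.state(); print(s["tcp_pos"],s["tcp_rot"],s["opening"],s["ft_force"])
ims=[]
for n,(r,c) in (("top",(160,120)),("scene",(190,280))):
    s=snap(n); ims.append(cv2.resize(s["image"][r:r+100,c:c+130],None,fx=3,fy=3,interpolation=cv2.INTER_CUBIC))
    try: r=lid(s,"blue"); print(n,{k:r[k] for k in("px","disc","tilt","n","cen","rect")})
    except Exception as e: print(n,e)
cv2.imwrite("pics/c3.png",np.hstack(ims))
E
```

```text
[0.51297276 0.30850313 0.0448524 ] [-1.42915013e-03  2.02417446e-01  9.79297975e-01 -7.81687040e-04] -0.001284981616795245 [-1.22560629 -0.12913634  1.49556372]
top {'px': array([179. , 227.5]), 'disc': array([0.4904, 0.2546, 0.1674]), 'tilt': 0.012, 'n': array([0.012, 0.003, 1.   ]), 'cen': array([0.5623, 0.2861, 0.0723]), 'rect': [[0.5040000081062317, 0.26600000262260437], [0.5879999995231628, 0.25], [0.6029999852180481, 0.328000009059906], [0.5189999938011169, 0.34299999475479126]]}
scene attempt to get argmax of an empty sequence
```

View pics/c3.png

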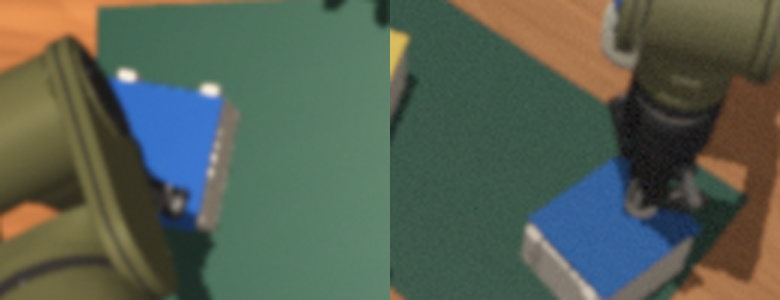

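The lid is almost level (tilt 0.012, centre z 0.072) although the TCP reads 0.045. The real tip is therefore higher than reported, and the hard stop hasn't been reached. I'll keep pressing under the guard.

```bash
python3 - <<'E'
from h import *
for z in (.037,.025):
    g=manip.servo_line([.5132,.3086,z],feed=.03,guard=9)
    s=manip.state(); print(g,s["tcp_pos"].round(4),s["ft_force"].round(2),s["clock"])
    if g: break
r=snap("top"); rays,o,P=cloud(r)
try: x=lid(r,"blue"); print(x["cen"],x["n"])
except Exception as e: print(e)
E
```

```text
False [0.5136 0.3087 0.0371] [-0.07  0.73  2.02] 12.8917
True [0.5137 0.3088 0.037 ] [-0.68 -0.14  5.34] 13.1
[0.5614 0.2852 0.0689] [-0.079  0.015  0.997]
```

The lid is at its hard stop: tilt -0.08 rad, which matches 7 mm over 90 mm. Tip contact is therefore about 30 mm above the reported TCP. Now I'll let go and check.

```bash
python3 - <<'E'
from h import *
p=manip.state()["tcp_pos"]
manip.servo_line([p[0],p[1],.17],feed=.1)
manip.reach([.42,.03,.20],manip.state()["tcp_rot"])
s=snap("top","pics/t4.png")
for c in ("blue","red"):
    try: x=lid(s,c); print(c,x["disc"],x["n"],x["px"])
    except Exception as e: print(c,e)
print(manip.state()["clock"])
w=snap("wrist"); cv2.imwrite("pics/w4.png",w["image"])
E
```

```text
blue [0.5126 0.3083 0.0744] [ 0.02  -0.005  1.   ] [167.  222.8]
red [ 0.5212 -0.1794  0.0746] [ 0.019 -0.001  1.   ] [362.6 217. ]
15.8167
```

View pics/t4.png

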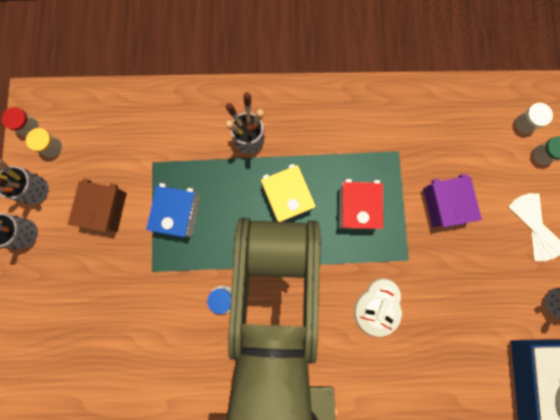

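Blue is shut: disc at (167,223), z 0.074, lid level. Next is red, allowing for the 30 mm tip offset and guarded all the way down.

```bash
python3 - <<'E'
from h import *
q=manip.state()["tcp_rot"]; x,y=.5212,-.1805
manip.reach([x,y,.15],q)
manip.servo_line([x,y,.088],feed=.1)
g=manip.servo_line([x,y,.026],feed=.03,guard=10)
s=manip.state(); print(g,s["tcp_pos"].round(4),s["ft_force"].round(2),s["clock"])
r=snap("top")
try: l=lid(r,"red"); print(l["cen"],l["n"])
except Exception as e: print(e)
manip.servo_line([x,y,.17],feed=.1)
manip.reach([.40,.03,.20],q); manip.dwell(.3)
s=snap("top","pics/t5.png")
for c in ("blue","red"):
    l=lid(s,c); print(c,l["disc"],l["n"],l["px"])
print(manip.state()["clock"],manip.state()["ft_force"])
E
```

```text
True [ 0.5211 -0.1806  0.0369] [-1.32  0.63  6.3 ] 19.1333
attempt to get argmax of an empty sequence
blue [0.5125 0.3081 0.0747] [ 0.022 -0.002  1.   ] [167.  222.8]
red [ 0.5331 -0.1816  0.1111] [ 0.436 -0.021  0.9  ] [365.8 210.3]
21.9917 [-0.39513722  0.26225545 -0.80011705]
```

View pics/t5.png

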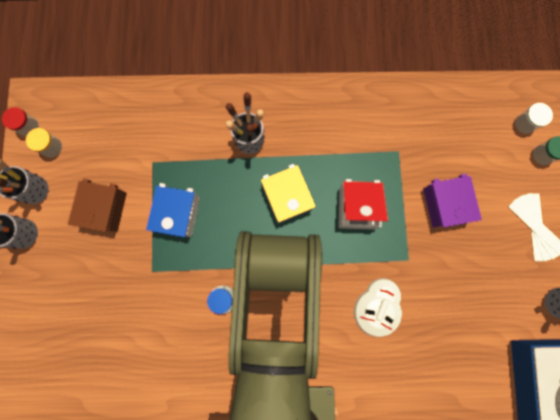

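Red is open (disc at (366,210), z 0.111, tilt 0.45), blue is shut, and yellow is unchanged at (290,195).

```bash
python3 -c "
from h import *
print(manip.hand_in())"
```

```text
the job is handed in; nothing more can be done
None
```

Job handed in at about 22 s: the blue lid is latched shut (disc at 74 mm), the red lid is open and staying open (tilt 0.45 rad), and the yellow box was not touched; blue took a second, deeper press because the fingertip sits about 30 mm higher than the reported TCP.

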